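# Roll the rolling pin to the strip on the pastry board

### The job

Clear the left part of the pastry board for the dough: with the fingertips on top of the rolling pin's barrel, roll the pin to the right until it rests on the dark inlaid strip, lying along it, and leave it there at rest. Roll it from above only (several strokes are fine): do not lift, drag, or grip it, do not push it from low down behind, and leave the salt and pepper shakers where they stand.

Things in the scene. Friction and masses are not known exactly. Their poses are not given: they have to be found in the camera images.
- rolling_pin: Loose wooden rolling pin, 0.55 kg: barrel 60 mm in diameter, 200 mm long, a handle 27 by 58 mm at each end turns with it. Origin on its axis at mid-length; y along the pin; z up at the start, turns as it rolls. Axis 48 mm, barrel top 78 mm above the table. Slight rolling resistance: released moving, it runs on a little. Rolling, it advances half as far as the fingertip on its top.
- pastry_board: Wooden pastry board, 260 mm (its x) by 340 mm (its y), 18 mm thick, fixed to the table. Origin at the centre of its underside; x points to the robot's right (within 0.25 rad), y away from the robot, z up. The pin starts on its left half, lying nearly along its y, 45 to 135 mm short of the strip.
- strip (a point): Centre of the dark wood strip inlaid flush in the top of the board, 20 mm wide (along the board's x), running right across the board along its y; the point lies on the top surface, from 10 mm left of the board's centre to 45 mm right of it, different each time. Axes as the board's.
- salt_shaker: Salt shaker (white contents), 44 mm in diameter, 90 mm tall, standing loose on the board near its right edge, 106 mm along x from the board's centre. Origin at the centre of its underside.
- pepper_shaker: Pepper shaker (grey contents), 44 mm in diameter, 90 mm tall, standing loose on the board near its right edge, 106 mm along x from the board's centre. Origin at the centre of its underside.

How it is judged:
By the outcome, as a careful person would: the job done as asked, in the order asked, and still so for the second after the job is handed in, with the robot touching nothing.
It also fails if it takes over 58 s, if anything falls off the work surface, if the arm or the gripper's body presses on something with over 40 N, if the wrist force passes 120 N, or if a joint passes its speed limit or range.

### The arm

A 7-joint arm with a two-finger parallel gripper is mounted at the origin on the work surface; the furniture and walls round the work are solid. World frame = base frame: x ahead of the robot, y to its left, z up, the work surface at z = 0. Lengths are in m, angles in rad, forces in N, time in s.
With the tool pointing down it reaches from about 0.4 to 0.925 m from the base axis. Payload 4.1 kg.
Tool frame: the origin (TCP) lies between the finger pads, 19 mm behind the fingertips; this is the grasp point; z points along the fingers, y is the line along which they close (so a half turn about z gives the same grasp; the last joint's range is limited). The gripper opens to 85 mm and grips with 20 to 120 N. Pads are 22 mm wide; open, the fingers measure 114 mm over their backs; the gripper's body (76 mm by 85 mm) begins 54 mm behind the grasp point. The pads swing forward as they close: fully open they stand 13 mm farther back than shut.
Start: joints at [1.002, 0.398, 0.045, 1.537, -0.019, 1.207, -0.051], TCP at [0.294, -0.58, 0.25] pointing down, gripper open.
Joint ranges: [-2.82, 2.82], [-0.49, 2.23], [-1.37, 1.46], [0, 2.46], [-1.36, 4.5], [0.23, 2], [-2.94, 2.94]. Speed limits (rad/s): [2.57, 2.57, 3.14, 3.14, 3.14, 3.14, 3.14].

### API

Orientations are given as a 3x3 rotation matrix whose columns are the frame's x, y, z axes.
In Python, from bench import bot gives the robot as it stands.
- The arm moves only by the tool jog_arm, called after "Call:" as a command line: name --pt "numbers of a row" for each row, then --argument value for the rest. Schema: {"type":"object","properties":{"offsets":{"type":"array","items":{"type":"array","items":{"type":"number"},"minItems":6,"maxItems":6},"minItems":1,"maxItems":8},"finger_gap":{"type":"number"},"force":{"type":"number"},"only":{"type":"string"},"quiet":{"type":"boolean"},"lines":{"type":"string"}},"required":["offsets"],"additionalProperties":false}. offsets is a list of rows, 1 to 8 of them, each of 6 numbers: dx, dy, dz in m, then a rotation vector rx, ry, rz in rad; each row is the pose to reach, as a shift and turn from the pose commanded when the call began, along the tool's axes at that moment; what a row does not reach only later rows make up. A row lasts 1/10 s, in which the tool goes at most 0.05 m and 0.15 rad, less where a joint would pass 70% of its speed; a pose out of reach is approached as far as the arm can. finger_gap is the opening from 0.0 (shut) to 1.0 (fully open), set as the call begins (left out keeps the last). The fingers move at their own pace and stop on an object; force is the grip in N (left out, the last holds). Time passes only in rows, so rows that do not move let the fingers close. The tool returns the time, the measured TCP pose, the force, the opening and the grip force at its end. only (a regular expression) keeps the lines of the reply that match it, lines (a string "A,B") keeps lines A to B, and quiet returns only ok. Input that does not fit is refused with a message, and nothing moves.
- bot.sense(): the state, without advancing time (a new reading comes with each control period).
- bot.get_image(name): name is "scene" or "top" or "wrist"; returns the picture (420x560x3 uint8, red, green, blue); there is no depth.
- bot.camera_model(name): a dict with "fx", "fy", "cx", "cy" (pixels), "T" (4x4, takes a point from camera to world coordinates); the wrist camera has in their place "T_tool_cam" (4x4, takes a point from camera to tool coordinates, whose origin is the TCP and whose axes are the flange's). Camera axes: x right, y down, z forward; pixel columns grow to the right and rows downward; lengths in m; the calibration is good to about 2 mm. A picture is of the moment at which its call begins: read the wrist's pose just before it. camera_model takes no time and is no camera call.
- bot.sign_off(): hands the job in; it is judged then, once.
The state is a dict: "time": time; "q": joint angles; "qd": joint speeds; "joint_efforts": joint torques, N m; "eef_pos": TCP position; "tcp_rot": TCP orientation; "force": force on the tool from outside, world axes, zero at the start; "wrist_torque": the same for the moment, N m; "width": opening from 0.0 (shut) to 1.0 (fully open); "grasp_force": force on a finger pad.
Only numpy, scipy, OpenCV 4.12 (cv2) and the standard library are available. Lean on these libraries where they do the work, as an engineer would, in place of code of your own. Each camera call takes 0.05 s, during which the arm holds its last target. There are 200 camera calls.

## Working session

There is one attempt and no reset: what is moved stays moved. The work goes in short steps, Python scripts to look and compute and a tool call to move; the robot and the scene stay as the last step left them, time stands still between calls to the robot, and variables do not carry over. Pictures are saved under pics/ and viewed, at most 10 in all, crops included, and the job is handed in when it is done.

```bash
mkdir -p pics; ls
```

Run:
```python
from bench import bot
import cv2
s=bot.sense();print(s['time'],s['eef_pos'],s['tcp_rot'],s['width'])
im=bot.get_image("top");cv2.imwrite('pics/top1.png',im[:,:,::-1])
im=bot.get_image("scene");cv2.imwrite('pics/scene1.png',im[:,:,::-1])
print(bot.camera_model("top"))
```

```text
bench.py
pics
0.0 [ 0.2939934  -0.57904188  0.24895499] [[ 8.91604913e-01  4.52812998e-01 -1.03325089e-03]
 [ 4.52814146e-01 -8.91603372e-01  1.66601660e-03]
 [-1.66856008e-04 -1.95329921e-03 -9.99998078e-01]] 0.9966403272259257
{'fx': 402.22633069595133, 'fy': 402.22633069595133, 'cx': 278.1012235135659, 'cy': 200.1070907845998, 'T': array([[ 9.79267143e-05, -9.90573500e-01,  1.36982228e-01,
         3.65766575e-01],
       [-9.99998564e-01,  1.34744917e-04,  1.68927985e-03,
         8.09337646e-03],
       [-1.69181352e-03, -1.36982197e-01, -9.90572065e-01,
         9.14715954e-01],
       [ 0.00000000e+00,  0.00000000e+00,  0.00000000e+00,
         1.00000000e+00]])}
```

View pics/top1.png

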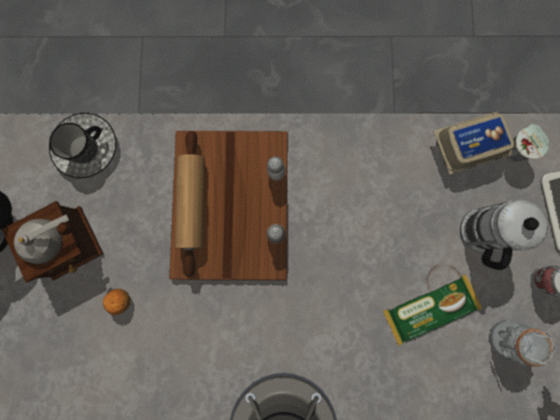

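View pics/scene1.png

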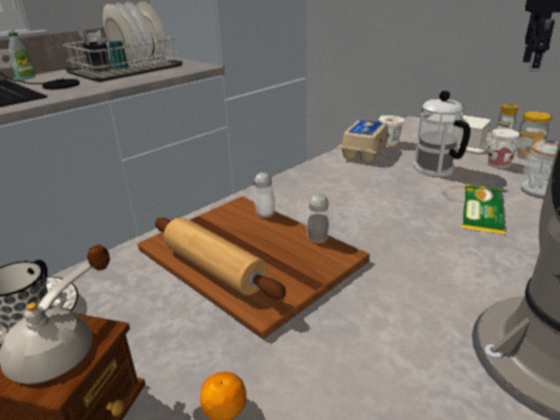

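The top view shows the board between about (175,131) and (288,279). The pin's barrel covers columns 176–203, the strip is near column 230, and the shakers are near (276,168) and (275,234). I'll enlarge this to measure it.

Run:
```python
import cv2
im=cv2.imread('pics/top1.png')[122:288,160:300]
im=cv2.convertScaleAbs(cv2.resize(im,None,fx=3.6,fy=3.6,interpolation=cv2.INTER_CUBIC),alpha=1.7)
for k in range(0,140,20):
    cv2.putText(im,str(160+k),(int(k*3.6),10),0,.35,(255,255,255));cv2.line(im,(int(k*3.6),0),(int(k*3.6),6),(0,255,0))
for k in range(8,166,20):
    cv2.putText(im,str(122+k),(0,int(k*3.6)),0,.35,(0,0,0))
    cv2.line(im,(0,int(k*3.6)),(6,int(k*3.6)),(0,255,0))
cv2.imwrite('pics/crop1.png',im)
```

```text
(no output)
```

View pics/crop1.png

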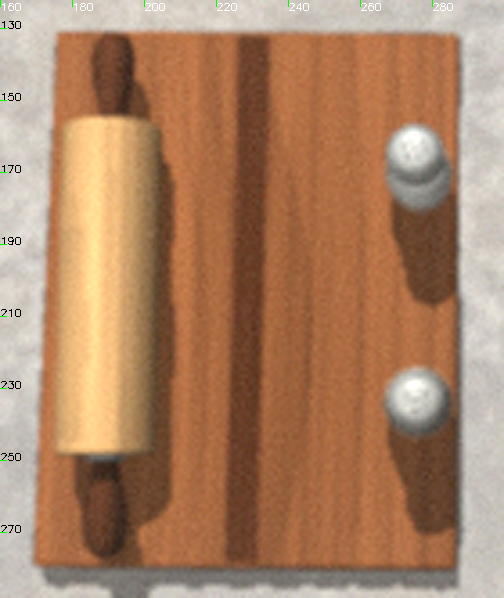

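Create h.py:
```python
import numpy as np
from bench import bot
M=bot.camera_model("top")
def w(u,v,z):
    T=M['T'];d=T[:3,:3]@[(u-M['cx'])/M['fx'],(v-M['cy'])/M['fy'],1]
    return (T[:3,3]+d*(z-T[2,3])/d[2])[:2]
def c(x,y,z,k=3.6,u0=160,v0=122): return w(u0+x/k-.36,v0+y/k-.36,z)
```

Run:
```python
from h import *
np.set_printoptions(precision=4,suppress=True)
cs=[c(*p,.018) for p in [(56,33),(459,33),(456,567),(35,567)]];print('corners',*cs,'ctr',np.mean(cs,0))
a,b=c(253,37,.018),c(242.5,560,.018);t=a-b;print('strip',a,b,'yaw',np.arctan2(-t[1],t[0]))
p,q=c(112,118,.048),c(105,452,.048);s=p-q;print('pin',p,q,(p+q)/2,'yaw',np.arctan2(-s[1],s[0]),np.hypot(*s))
n=np.array([t[1],-t[0]])/np.hypot(*t);print('n right',n,'dist',n@(a-p),n@(a-q))
print('shk',c(413,150,.09),c(417,400,.09))
```

```text
corners [0.6512 0.247 ] [ 0.6511 -0.0112] [ 0.315  -0.0084] [0.3149 0.248 ] ctr [0.483  0.1188]
strip [0.6485 0.1207] [0.3191 0.1217] yaw 0.00291432950552732
pin [0.5876 0.2027] [0.3839 0.2008] [0.4857 0.2017] yaw -0.009414725401638895 0.2037800681473622
n right [-0.0029 -1.    ] dist 0.08181581497192013 0.07930346297246738
shk [0.5577 0.0173] [0.4124 0.0149]
```

Call:
jog_arm --pt "0 0 -0.05 0 0 -0.1" --pt "0.03 -0.035 -0.05 0 0 -0.2" --pt "0.06 -0.07 -0.05 0 0 -0.3" --pt "0.09 -0.105 -0.05 0 0 -0.4" --pt "0.12 -0.14 -0.05 0 0 -0.5" --pt "0.15 -0.175 -0.05 0 0 -0.6" --pt "0.18 -0.21 -0.05 0 0 -0.7" --pt "0.21 -0.245 -0.05 0 0 -0.8" --finger_gap 1.0

```text
time: 0.9
eef_pos: [0.3705, -0.2641, 0.2997]
tcp_rot: [[0.293, 0.956, -0.0], [0.956, -0.293, -0.0], [-0.0, -0.0, -1.0]]
force: [0.5, -0.3, 0.0]
width: 1.001
grasp_force: 0.0
```

Add to h.py:
```python
def to(p,ang=0.0):
    "tool-frame shift/turn from the measured pose to p, tool y at world angle ang, pointing down"
    from scipy.spatial.transform import Rotation as Ro
    s=bot.sense();R=s['tcp_rot'];y=np.array([np.cos(ang),np.sin(ang),0]);z=np.array([0,0,-1.]);G=np.c_[np.cross(y,z),y,z]
    print(s['eef_pos'].round(4),'F',s['force'].round(2),'shift',(R.T@(np.array(p)-s['eef_pos'])).round(4),'turn',Ro.from_matrix(R.T@G).as_rotvec().round(4))
```

```bash
python3 -c "
from h import *
to([.486,.21,.16])"
```

```text
[ 0.3705 -0.2641  0.2997] F [ 0.45 -0.32  0.04] shift [ 0.4871 -0.0282  0.1397] turn [-3.00e-04  1.00e-04 -2.97e-01]
```

Call:
jog_arm --pt "0.04 -0.003 0 0 0 -0.05" --pt "0.08 -0.006 0 0 0 -0.1" --pt "0.12 -0.009 0 0 0 -0.15" --pt "0.16 -0.011 0 0 0 -0.2" --pt "0.2 -0.014 0 0 0 -0.25" --pt "0.24 -0.016 0 0 0 -0.297" --pt "0.28 -0.018 0 0 0 -0.297" --pt "0.32 -0.02 0 0 0 -0.297" --finger_gap 1.0

```text
time: 1.7
eef_pos: [0.4462, 0.047, 0.2998]
tcp_rot: [[0.004, 1.0, 0.0], [1.0, -0.004, -0.001], [-0.001, 0.0, -1.0]]
force: [1.0, -0.9, 0.0]
width: 1.005
grasp_force: 0.0
```

```bash
python3 -c "
from h import *
to([.486,.21,.12])"
```

```text
[0.4462 0.047  0.2998] F [ 0.97 -0.86  0.  ] shift [0.1633 0.0391 0.1797] turn [ 0.      0.0006 -0.0041]
```

Call:
jog_arm --pt "0.045 0.01 0 0 0 -0.004" --pt "0.09 0.02 0 0 0 -0.004" --pt "0.13 0.03 0.02 0 0 -0.004" --pt "0.163 0.039 0.05 0 0 -0.004" --pt "0.163 0.039 0.09 0 0 -0.004" --pt "0.163 0.039 0.13 0 0 -0.004" --pt "0.163 0.039 0.17 0 0 -0.004" --pt "0.163 0.039 0.19 0 0 -0.004"

```text
time: 2.5
eef_pos: [0.4836, 0.207, 0.1061]
tcp_rot: [[-0.0, 1.0, -0.006], [1.0, 0.0, -0.002], [-0.002, -0.006, -1.0]]
force: [-0.4, -0.2, -0.5]
width: 0.999
grasp_force: 0.0
```

Call:
jog_arm --pt "0 0 0 0 0 0" --pt "0 0 0 0 0 0" --pt "0 0 0 0 0 0"

```text
time: 2.8
eef_pos: [0.4872, 0.2089, 0.1115]
tcp_rot: [[0.0, 1.0, 0.003], [1.0, -0.0, 0.001], [0.001, 0.003, -1.0]]
force: [0.2, 0.2, -0.2]
width: 1.0
grasp_force: 0.0
```

Run:
```python
from h import *
to([.486,.21,.1])
import cv2
cv2.imwrite('pics/wr1.png',bot.get_image("wrist")[:,:,::-1])
print(bot.camera_model('wrist'))
```

```text
[0.4872 0.2089 0.1115] F [ 0.18  0.21 -0.16] shift [ 0.001  -0.0012  0.0115] turn [ 0.0028 -0.001  -0.0001]
{'fx': 333.16403017108394, 'fy': 333.16403017108394, 'cx': 280.9417952211334, 'cy': 213.0028791292743, 'T_tool_cam': array([[ 5.20631068e-04, -9.46064812e-01, -3.23977006e-01,
         8.48968732e-02],
       [ 9.99999858e-01,  4.54556494e-04,  2.79621972e-04,
         8.66040235e-05],
       [-1.17274657e-04, -3.23977106e-01,  9.46064914e-01,
        -1.24107177e-01],
       [ 0.00000000e+00,  0.00000000e+00,  0.00000000e+00,
         1.00000000e+00]])}
```

View pics/wr1.png

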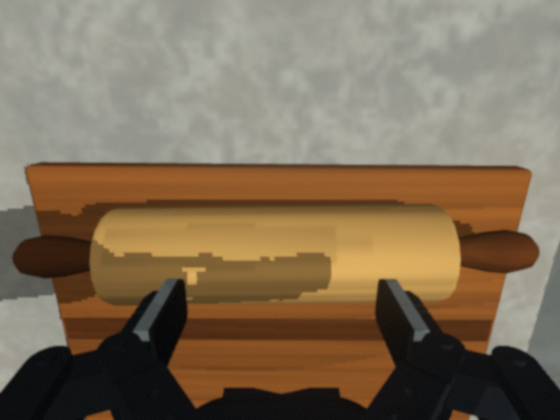

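The wrist image shows the barrel spanning columns 90–460. The open fingers, at about columns 165 and 395, sit symmetrically over it. Next I'll lower until contact.

Call:
jog_arm --pt "0 0 0.005 0 0 0" --pt "0 0 0.01 0 0 0" --pt "0 0 0.013 0 0 0" --pt "0 0 0.016 0 0 0" --pt "0 0 0.016 0 0 0" --only "eef|force"

```text
eef_pos: [0.4856, 0.2081, 0.0934]
force: [0.2, 0.1, 0.6]
grasp_force: 0.0
```

Call:
jog_arm --pt "0 0 0.002 0 0 0" --pt "0 0 0.004 0 0 0" --pt "0 0 0.004 0 0 0" --only "eef|force"

```text
eef_pos: [0.4859, 0.2083, 0.0897]
force: [0.4, 0.3, -0.2]
grasp_force: 0.0
```

Call:
jog_arm --pt "0 0 0.002 0 0 0" --pt "0 0 0.004 0 0 0" --pt "0 0 0.004 0 0 0" --only "eef|force"

```text
eef_pos: [0.4858, 0.2082, 0.0857]
force: [0.2, -0.6, 0.5]
grasp_force: 0.0
```

Call:
jog_arm --pt "0 0 0.001 0 0 0" --pt "0 0 0.0015 0 0 0" --pt "0 0 0.0015 0 0 0" --only "eef|force"

```text
eef_pos: [0.486, 0.2083, 0.0844]
force: [-0.4, -0.6, -0.0]
grasp_force: 0.0
```

Call:
jog_arm --pt "0 0 0.0007 0 0 0" --pt "0 0 0.0015 0 0 0" --pt "0 0 0.0015 0 0 0" --only "eef|force:|rot"

```text
eef_pos: [0.4861, 0.2088, 0.0835]
tcp_rot: [[-0.0, 1.0, 0.0], [1.0, 0.0, 0.0], [0.0, 0.0, -1.0]]
force: [-1.3, 0.4, 4.4]
grasp_force: 2.1
```

Contact comes at z≈0.0838 with 4.4 N. First stroke: move 32 mm to the right, which is tool −x.

Call:
jog_arm --pt "-0.002 0 0.0008 0 0 0" --pt "-0.006 0 0.0008 0 0 0" --pt "-0.011 0 0.0008 0 0 0" --pt "-0.016 0 0.0008 0 0 0" --pt "-0.021 0 0.0008 0 0 0" --pt "-0.026 0 0.0008 0 0 0" --pt "-0.03 0 0.0008 0 0 0" --pt "-0.03 0 0.0008 0 0 0" --only "eef|force:|rot"

```text
eef_pos: [0.4865, 0.1782, 0.0833]
tcp_rot: [[0.001, 1.0, 0.001], [1.0, -0.001, -0.0], [-0.0, 0.001, -1.0]]
force: [-2.0, 0.2, 9.0]
grasp_force: 4.6
```

Create pin.py:
```python
from h import *
import cv2
im=cv2.cvtColor(bot.get_image("top"),cv2.COLOR_RGB2HSV)
cv2.imwrite('pics/last.png',cv2.cvtColor(im,cv2.COLOR_HSV2BGR))
m=cv2.inRange(im,(8,50,90),(25,200,255)); m[:122]=0;m[290:]=0;m[:,:160]=0;m[:,300:]=0
# light barrel columns per row
for v in range(160,246,6):
    r=im[v,165:300].astype(int); print(v,165+np.where((r[:,2]>110)&(r[:,0]>10)&(r[:,0]<30))[0][[0,-1]] if ((r[:,2]>110)&(r[:,0]>10)&(r[:,0]<30)).any() else None)
```

```bash
python3 pin.py
```

```text
160 [202 299]
166 [199 299]
172 [202 299]
178 [217 299]
184 [249 299]
190 [219 299]
196 [253 299]
202 [253 299]
208 [253 299]
214 [252 299]
220 [247 299]
226 [183 299]
232 [256 299]
238 [262 299]
244 [290 299]
```

View pics/last.png

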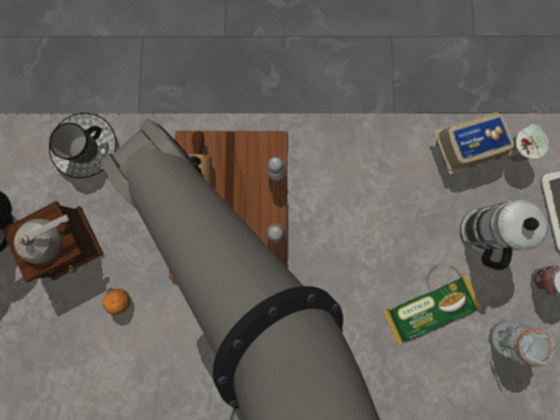

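The arm hides most of the pin in the top view. The far handle moved from column 191 to about 198, roughly 15 mm, so the pin rolled without slipping. Re-grip and second stroke, then a wrist check of the pin.

Call:
jog_arm --pt "0 0 -0.006 0 0 0" --pt "0 0 -0.012 0 0 0" --pt "0.008 0 -0.012 0 0 0" --pt "0.0165 0 -0.012 0 0 0" --pt "0.0165 0 -0.012 0 0 0" --pt "0.0165 0 -0.004 0 0 0" --pt "0.0165 0 0 0 0 0" --pt "0.0165 0 0 0 0 0" --only "eef|force:"

```text
eef_pos: [0.4859, 0.1963, 0.0832]
force: [-3.6, 0.3, 12.9]
grasp_force: 6.6
```

Call:
jog_arm --pt "-0.002 0 0 0 0 0" --pt "-0.006 0 0 0 0 0" --pt "-0.011 0 0 0 0 0" --pt "-0.016 0 0 0 0 0" --pt "-0.021 0 0 0 0 0" --pt "-0.026 0 0 0 0 0" --pt "-0.03 0 0 0 0 0" --pt "-0.03 0 0 0 0 0" --only "eef|force:|rot"

```text
eef_pos: [0.4862, 0.1648, 0.0833]
tcp_rot: [[0.0, 1.0, 0.0], [1.0, -0.0, -0.001], [-0.001, 0.0, -1.0]]
force: [-2.6, -0.6, 13.3]
grasp_force: 7.0
```

Call:
jog_arm --pt "0 0 -0.012 0 0 0" --pt "0 0 -0.03 0 0 0" --pt "0 0 -0.03 0 0 0" --pt "0 0 -0.03 0 0 0" --pt "0 0 -0.03 0 0 0" --only "eef|force:"

```text
eef_pos: [0.4854, 0.1643, 0.1113]
force: [0.2, -0.0, 0.6]
grasp_force: 0.0
```

Run:
```python
from h import *
import cv2
to([.486,.21,.1])
cv2.imwrite('pics/wr2.png',bot.get_image("wrist")[:,:,::-1])
```

```text
[0.4854 0.1643 0.1113] F [ 0.23 -0.05  0.62] shift [0.0457 0.0006 0.0112] turn [-0.0015  0.0007 -0.0002]
```

View pics/wr2.png

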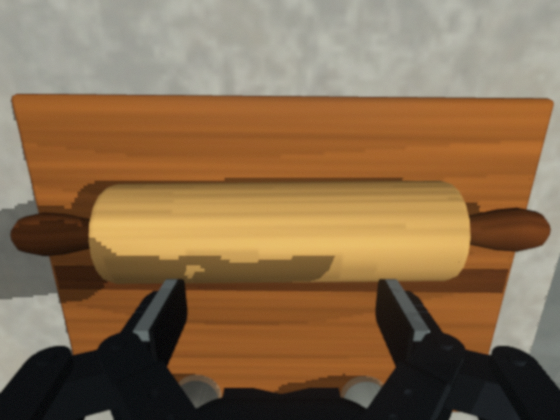

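The wrist view shows the barrel over rows 183–281. The strip is partly visible at both ends of the pin, around rows 268–290.

Add to h.py:
```python
W=bot.camera_model("wrist")
def ray(s,u,v):
    R=s['tcp_rot']; T=W['T_tool_cam']; o=s['eef_pos']+R@T[:3,3]
    d=R@T[:3,:3]@[(u-W['cx'])/W['fx'],(v-W['cy'])/W['fy'],1]; return o,d/np.linalg.norm(d)
def on(s,u,v,z): o,d=ray(s,u,v); return o+d*(z-o[2])/d[2]
def axis(s,u,v1,v2,z=.048):
    o,a=ray(s,u,v1);_,b=ray(s,u,v2); d=a+b; return o+d*(z-o[2])/d[2]
```

Run:
```python
from h import *
import cv2
D=np.array([[0,1,0],[1,0,0],[0,0,-1.]])
s1=dict(tcp_rot=np.array([[0,1,.003],[1,0,.001],[.001,.003,-1]]),eef_pos=np.array([.4872,.2089,.1115]))
s2=dict(tcp_rot=np.array(bot.sense()['tcp_rot']),eef_pos=np.array([.4854,.1643,.1113]))
for n,s in (('wr1',s1),('wr2',s2)):
    v=cv2.imread(f'pics/{n}.png').max(2).astype(int)
    for u in (130,220,280,340,430):
        c=v[150:330,u]; k=150+np.where((c>150))[0]; print(n,u,k[[0,-1]],np.abs(np.diff(c)).argmax()+150, list(150+np.where(np.abs(np.diff(c))>25)[0]))
for u,a,b in ((140,207,301),(280,206,303),(420,206,303)): print('pin1',axis(s1,u,a,b).round(4))
for u in (230,280,350): print('strip1',on(s1,u,318,.018).round(4),on(s1,u,340,.018).round(4))
for u,a,b in ((140,184,281),(280,183,281),(420,181,281)): print('pin2',axis(s2,u,a,b).round(4))
for u,a,b in((72,272,291),(490,268,291)): print('strip2',on(s2,u,a,.018).round(4),on(s2,u,b,.018).round(4))
```

```text
wr1 130 [152 252] 162 [np.int64(162), np.int64(252), np.int64(304), np.int64(317)]
wr1 220 [150 256] 163 [np.int64(162), np.int64(163)]
wr1 280 [150 256] 163 [np.int64(163), np.int64(256)]
wr1 340 [150 299] 163 [np.int64(163), np.int64(164)]
wr1 430 [150 298] 164 [np.int64(164), np.int64(314)]
wr2 130 [158 255] 255 [np.int64(180), np.int64(254), np.int64(255), np.int64(317)]
wr2 220 [156 256] 180 [np.int64(180)]
wr2 280 [150 297] 259 [np.int64(259)]
wr2 340 [150 278] 177 []
wr2 430 [150 310] 314 [np.int64(314)]
pin1 [0.4002 0.2032 0.048 ]
pin1 [0.487  0.2029 0.048 ]
pin1 [0.5741 0.2028 0.048 ]
strip1 [0.4483 0.1336 0.018 ] [0.4473 0.1129 0.018 ]
strip1 [0.4869 0.1335 0.018 ] [0.4869 0.1129 0.018 ]
strip1 [0.5411 0.1334 0.018 ] [0.5425 0.1127 0.018 ]
pin2 [0.3999 0.1726 0.048 ]
pin2 [0.4849 0.1731 0.048 ]
pin2 [0.5696 0.1738 0.048 ]
strip2 [0.3318 0.1287 0.018 ] [0.3285 0.1126 0.018 ]
strip2 [0.6381 0.1324 0.018 ] [0.642  0.1131 0.018 ]
```

The pin has moved 30 mm, with about 50 mm left. That makes three more strokes of 33 mm at the fingertip.

Call:
jog_arm --pt "0.008 0 0 0 0 0" --pt "0.017 0 0.008 0 0 0" --pt "0.017 0 0.018 0 0 0" --pt "0.017 0 0.024 0 0 0" --pt "0.017 0 0.027 0 0 0" --pt "0.017 0 0.0297 0 0 0" --pt "0.017 0 0.0297 0 0 0" --only "eef|force:"

```text
eef_pos: [0.4854, 0.1828, 0.0832]
force: [-3.9, 0.1, 8.7]
grasp_force: 3.9
```

Call:
jog_arm --pt "-0.003 0 0 0 0 0" --pt "-0.008 0 0 0 0 0" --pt "-0.013 0 0 0 0 0" --pt "-0.018 0 0 0 0 0" --pt "-0.023 0 0 0 0 0" --pt "-0.028 0 0 0 0 0" --pt "-0.033 0 0 0 0 0" --pt "-0.033 0 0 0 0 0" --only "eef|force:"

```text
eef_pos: [0.4857, 0.1483, 0.0834]
force: [-3.6, -0.8, 9.8]
grasp_force: 4.7
```

Call:
jog_arm --pt "0 0 -0.006 0 0 0" --pt "0 0 -0.012 0 0 0" --pt "0.008 0 -0.012 0 0 0" --pt "0.0165 0 -0.012 0 0 0" --pt "0.0165 0 -0.012 0 0 0" --pt "0.0165 0 -0.004 0 0 0" --pt "0.0165 0 0 0 0 0" --pt "0.0165 0 0 0 0 0" --only "eef|force:"

```text
eef_pos: [0.4859, 0.1665, 0.0831]
force: [-3.2, 0.9, 10.3]
grasp_force: 5.2
```

Call:
jog_arm --pt "-0.003 0 0 0 0 0" --pt "-0.008 0 0 0 0 0" --pt "-0.013 0 0 0 0 0" --pt "-0.018 0 0 0 0 0" --pt "-0.023 0 0 0 0 0" --pt "-0.028 0 0 0 0 0" --pt "-0.033 0 0 0 0 0" --pt "-0.033 0 0 0 0 0" --only "eef|force:"

```text
eef_pos: [0.4862, 0.1319, 0.0833]
force: [-3.0, -0.2, 12.8]
grasp_force: 6.3
```

Call:
jog_arm --pt "0 0 -0.012 0 0 0" --pt "0 0 -0.03 0 0 0" --pt "0 0 -0.03 0 0 0" --pt "0 0 -0.03 0 0 0" --pt "0 0 -0.03 0 0 0" --only "time|eef|force:"

```text
time: 11.15
eef_pos: [0.4854, 0.1319, 0.1117]
force: [-0.3, 0.6, -0.2]
grasp_force: 0.0
```

Run:
```python
from h import *
import cv2
s=bot.sense();np.savez('s3.npz',tcp_rot=s['tcp_rot'],eef_pos=s['eef_pos'])
cv2.imwrite('pics/wr3.png',bot.get_image("wrist")[:,:,::-1])
```

```text
(no output)
```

View pics/wr3.png

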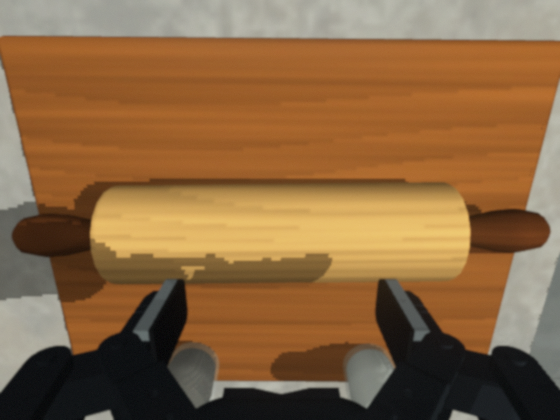

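The barrel now covers rows 184–282, and the pin and its handles hide the strip.

Run:
```python
from h import *
s=np.load('s3.npz')
for u,a,b in ((140,185,282),(280,184,282),(420,182,280)): print(axis(s,u,a,b).round(4))
for u,v in((60,270),(60,210),(500,262),(500,205)): print(on(s,u,v,.018).round(4))
```

```text
[0.3997 0.1394 0.048 ]
[0.4849 0.1399 0.048 ]
[0.5698 0.1412 0.048 ]
[0.3231 0.0977 0.018 ]
[0.3331 0.1442 0.018 ]
[0.6447 0.1046 0.018 ]
[0.6354 0.1481 0.018 ]
```

Call:
jog_arm --pt "0.008 0 0 0 0 0" --pt "0.0168 0 0.008 0 0 0" --pt "0.0168 0 0.018 0 0 0" --pt "0.0168 0 0.024 0 0 0" --pt "0.0168 0 0.027 0 0 0" --pt "0.0168 0 0.0297 0 0 0" --pt "0.0168 0 0.0297 0 0 0" --only "eef|force:"

```text
eef_pos: [0.4855, 0.1498, 0.0833]
force: [-4.1, 0.5, 6.3]
grasp_force: 2.9
```

Call:
jog_arm --pt "-0.004 0 0 0 0 0.003" --pt "-0.009 0 0 0 0 0.006" --pt "-0.014 0 0 0 0 0.01" --pt "-0.019 0 0 0 0 0.014" --pt "-0.024 0 0 0 0 0.018" --pt "-0.029 0 0 0 0 0.022" --pt "-0.034 0 0 0 0 0.024" --pt "-0.034 0 0 0 0 0.024" --only "eef|force:"

```text
eef_pos: [0.4862, 0.1143, 0.0835]
force: [-2.1, -0.0, 5.5]
grasp_force: 3.0
```

Call:
jog_arm --pt "0 0 0 0 0 0" --pt "0 0 0 0 0 0" --pt "0 0 -0.005 0 0 0" --pt "0 0 -0.015 0 0 0" --pt "0 0 -0.03 0 0 0" --pt "0 0 -0.03 0 0 0" --pt "0 0 -0.03 0 0 0" --pt "0 0 -0.03 0 0 0" --only "time|eef|force:"

```text
time: 13.5
eef_pos: [0.4858, 0.1149, 0.1127]
force: [1.0, 0.4, -0.3]
grasp_force: 0.0
```

Call:
jog_arm --pt "0 0 -0.04 0 0 0" --pt "0 0 -0.08 0 0 0" --pt "0 0 -0.12 0 0 0" --pt "-0.04 0 -0.13 0 0 0" --pt "-0.08 0 -0.13 0 0 0" --pt "-0.12 0 -0.13 0 0 0" --pt "-0.16 0 -0.13 0 0 0" --pt "-0.2 0 -0.13 0 0 0" --only "time|eef|force:"

```text
time: 14.3
eef_pos: [0.4806, -0.0864, 0.2424]
force: [1.6, -0.0, 0.4]
grasp_force: 0.0
```

Call:
jog_arm --pt "-0.05 0 0 0 0 0" --pt "-0.1 0 0 0 0 0" --pt "-0.15 0 0 0 0 0" --pt "-0.2 0 0 0 0 0" --pt "-0.2 0 0 0 0 0" --only "time|eef|force:"

```text
time: 14.8
eef_pos: [0.4736, -0.2936, 0.2415]
force: [-0.4, 0.2, 0.5]
grasp_force: 0.0
```

Run:
```python
from h import *
import cv2
im=bot.get_image("top")[:,:,::-1];cv2.imwrite('pics/top2.png',im)
im=im[122:288,160:300]
cv2.imwrite('pics/crop2.png',cv2.convertScaleAbs(cv2.resize(im,None,fx=3.6,fy=3.6,interpolation=cv2.INTER_CUBIC),alpha=1.7))
```

```text
(no output)
```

View pics/crop2.png

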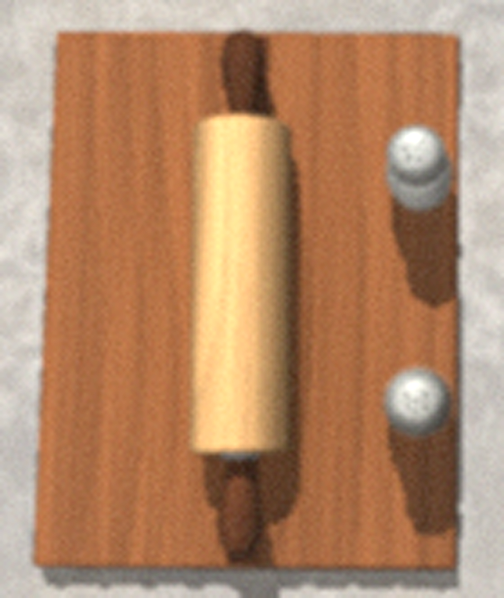

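The barrel covers columns 195–288 of the crop, over the strip, and the shakers haven't moved. I'll check this with numbers.

Run:
```python
from h import *
print(c(243.5,118,.048).round(4),c(239.5,450,.048).round(4),'strip y .1210')
```

```text
[0.5876 0.1219] [0.385  0.1208] strip y .1210
```

The axis is within 1 mm of the strip's centre line, with about 0.008 rad of misalignment. Handing in.

```bash
python3 -c "
from bench import bot
print(bot.sign_off())"
```

```text
the job is handed in; nothing more can be done
None
```

The pin was rolled from above in five strokes and rests along the dark strip, its axis within about 1 mm of the strip's centre line; the shakers stand where they were, and the job was handed in at about 15 s.

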